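Set and lock the length stop on the strip-cutting jig

TASK

Set up the jig for the next batch of mount-board strips: slide the grey stop along the rail until its white pointer lies on the orange tab (not the green or the blue one), then flip its red cam lever all the way down flat to lock the stop there.

Things in the scene. Friction and masses are not known exactly. Their poses are not given: they have to be found in the camera images.
- stop_grip (a point): Grip point in the blue upright fin of the grey sliding stop, 62 mm above the table. Fin: 14 mm thick along the rail (y), 34 mm wide (x), free from 30 mm below the point to 20 mm above. Axes turn with the jig: y along the rail, x across it towards lever and tabs, z up. The white pointer has the same y as this point. The lever's hinge axis (along y) lies 62 mm in +x and 2 mm above this point.
- lever_tip (a point): Middle of the upper face of the red cam lever's flared end (32 mm long, 26 wide, 12 thick), 86 mm along the lever from its hinge. The lever is 102 mm long; its upper face lies 6 mm off the line through the hinge. It rides on the stop; flat, it points along the stop's +x with this point 70 mm above the table.
- cam_lever (a joint): Angle of the cam lever, rad: 0 = flat down (locked, at its end stop), 1.2 = fully raised (free), leaning over the far, +x side. It stays where left; pressing its end down takes 2 to 3 N, and 5 to 10 N over the last part, where the cam bites. With it up the stop slides with 2 to 4 N, to 170 mm either side of mid-rail, and stays where left; with it down the cam clamps the stop to the rail.
- orange_tab (a point): Centre of the upper face of the orange tab fixed on the plywood bed, on the +x side of the rail: 38 mm across the rail (x), 26 mm along it (y), 3 mm thick, top 21 mm above the table. Axes as the stop's. Green and blue tabs of the same size lie along the same edge; their order changes.

How it is judged:
By the outcome, as a careful person would: the job done as asked, in the order asked, and still so for the second after the job is handed in, with the robot touching nothing.
It also fails if it takes over 51 s, if anything falls off the work surface, if the arm or the gripper's body presses on something with over 40 N, if the wrist force passes 120 N, or if a joint passes its speed limit or range.

ROBOT

A 7-joint arm with a two-finger parallel gripper is mounted at the origin on the work surface. World frame = base frame: x ahead of the robot, y to its left, z up, the work surface at z = 0. Lengths are in m, angles in rad, forces in N, time in s.
With the tool pointing down it reaches from about 0.4 to 0.875 m from the base axis. Payload 6.5 kg.
Tool frame: the origin (TCP) lies midway between the tips of the shut fingers; the grasp point (between the pads) lies 19 mm behind it (r.grip_point_offset is the z of the grasp point in the tool frame, in m); z points along the fingers, x is the direction in which the jaws open and shut, and the axes are right-handed (so a half turn about z gives the same grasp; the last joint's range is limited). The gripper opens to 88 mm and grips with 3 to 60 N. Pads are 18 mm wide; open, the fingers measure 123 mm over their backs; the gripper's body (75 mm by 187 mm) begins 45 mm behind the grasp point.
Start: joints at [1.185, 0.536, -0.004, 1.538, 0.003, 1.067, -0.071], TCP at [0.204, -0.617, 0.239] pointing down, gripper open.
Joint ranges: [-2.7, 2.7], [-0.37, 2.16], [-1.27, 1.26], [0.24, 2.4], [-1.31, 4.45], [0.19, 1.91], [-2.76, 2.76]. Speed limits (rad/s): [2.39, 2.39, 3.14, 3.14, 3.14, 3.14, 3.14].

INTERFACE

Orientations are given as a rotation vector (axis times angle).
In Python, from workcell import r, imaging gives the robot as it stands.
- The arm moves only by the tool drive_tool, never from a script. Its arguments are lists of equal length, an entry for each row: "offset": the shift along the tool's x, y, z in mm, a list of three; "turn": the turn, a rotation vector about the tool's x, y, z in rad, a list of three; "claw": the finger opening in mm, from 0 to 88.1. A call has 1 to 12 rows; each row is the pose to reach, as a shift and turn from the pose measured when the call began, along the tool's axes at that moment; what a row does not reach only later rows make up. A row lasts 1/12 s, in which the tool goes at most 41.7 mm and 7.16 degrees, less where a joint would pass 70% of its speed; a pose out of reach is approached as far as the arm can. A call with a gripper value outside its range is refused whole. The fingers move at their own pace and stop on an object; "grip_force" is the grip in N (left out, the last holds). Time passes only in rows, so rows that repeat a pose let the fingers close. It gives the time, the measured TCP pose, the force and the opening at its end, in the units of the state.
- r.state(): the state, without advancing time (a new reading comes with each control period).
- imaging.grab_frame(name): name is "side" or "top" or "wrist"; returns a dict with "pixels" (420x560x3 uint8, blue, green, red), "mtx" (3x3 intrinsics, pixels), "camera_from_world" (4x4, takes a point from world to camera coordinates). Camera axes: x right, y down, z forward; pixel columns grow to the right and rows downward; lengths in m; the calibration is good to about 2 mm. The wrist camera is an equidistant fisheye: a pixel r from the principal point sees the ray r / f radians off the axis. A picture is of the moment at which its call begins. There is no depth.
- r.sign_off(): hands the job in, once; it reports no verdict.
The state is a dict: "time": time; "joints": joint angles; "qd": joint speeds; "joint_torque": joint torques, N m; "eef_pos": TCP position; "orientation": TCP orientation; "contact_force": force on the tool from outside, world axes, zero at the start; "wrist_torque": the same for the moment, N m; "opening": finger opening in m.
Only numpy, scipy, OpenCV 4.12 (cv2) and the standard library are available. Lean on these libraries where they do the work, as an engineer would, in place of code of your own. Each camera call takes 0.05 s, during which the arm holds its last target.

## Working session

There is one attempt and no reset: what is moved stays moved. The work goes in short steps, Python scripts to look and compute and a tool call to move; the robot and the scene stay as the last step left them, time stands still between calls to the robot, and variables do not carry over. Pictures are saved under pics/ and viewed, and the job is handed in when it is done.

Besides the shell and the picture viewer there is one more tool, called after ">>>" by a JSON object that holds its "fn" and its "kwargs", one argument or row to a line. drive_tool: Moves the arm, as the interface text tells. Its arguments: {"type":"object","properties":{"offset":{"type":"array","items":{"type":"array","items":{"type":"number"}}},"turn":{"type":"array","items":{"type":"array","items":{"type":"number"}}},"claw":{"type":"array","items":{"type":"number"}},"grip_force":{"type":"number"}},"required":["offset","turn","claw"]}

```bash
mkdir -p pics; ls; python3 - <<'E'
from workcell import r, imaging
import cv2
for n in ("top","side","wrist"):
    f=imaging.grab_frame(n); cv2.imwrite(f"pics/{n}0.png",f["pixels"])
    print(n,f["mtx"].round(1).tolist(),f["camera_from_world"].round(4).tolist())
s=r.state();print(s["time"],s["eef_pos"],s["orientation"],s["opening"],s["contact_force"])
E
```

```text
pics
top [[462.4, 0.0, 276.0], [0.0, 462.4, 200.4], [0.0, 0.0, 1.0]] [[-0.0267, -0.9996, -0.0059, -0.0099], [-0.9977, 0.027, -0.0623, 0.5688], [0.0624, 0.0042, -0.998, 0.778], [0.0, 0.0, 0.0, 1.0]]
side [[469.8, 0.0, 281.0], [0.0, 469.8, 205.6], [0.0, 0.0, 1.0]] [[-0.8891, -0.4575, 0.0082, 0.4948], [-0.2636, 0.4974, -0.8265, 0.2428], [0.3741, -0.7371, -0.5629, 0.4792], [0.0, 0.0, 0.0, 1.0]]
wrist [[325.2, 0.0, 278.0], [0.0, 325.2, 204.8], [0.0, 0.0, 1.0]] [[0.3151, -0.949, -0.0011, -0.6501], [-0.9083, -0.3019, 0.2896, -0.0404], [-0.2752, -0.0903, -0.9571, 0.3893], [0.0, 0.0, 0.0, 1.0]]
0.15 [ 0.20420121 -0.61661957  0.23804857] [-2.54632738e+00  1.83889203e+00  1.75295292e-03] 0.08823453557168635 [-0.58885294 -0.74163189 -0.30531091]
```

View pics/top0.png

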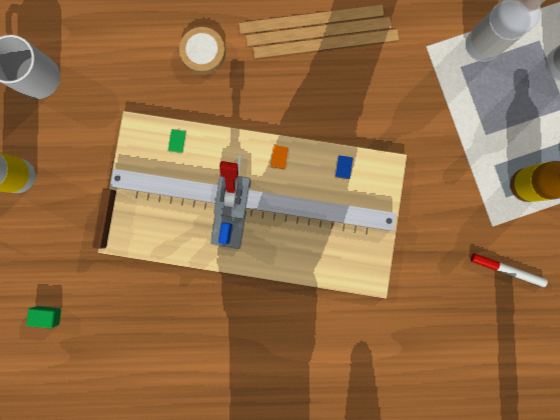

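View pics/side0.png

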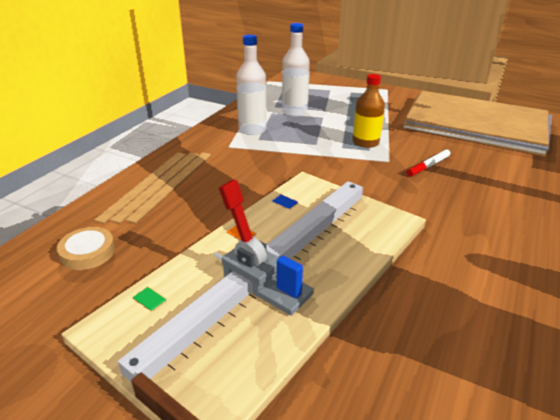

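The top view shows the orange tab at (280,157), green at (177,141) and blue at (344,167). The fin is at (225,233) with the lever raised. The stop has to go right in the image, towards -y.

```bash
cat > h.py <<'E'
from workcell import r, imaging
import cv2, numpy as np
def ray(f,uv):
    K=f["mtx"];T=f["camera_from_world"];R=T[:3,:3]
    c=-R.T@T[:3,3]; d=R.T@np.linalg.inv(K)@np.array([uv[0],uv[1],1.]); return c,d
def plane(f,uv,z):
    c,d=ray(f,uv); return c+d*(z-c[2])/d[2]
def proj(f,p):
    q=f["mtx"]@(f["camera_from_world"]@np.append(p,1))[:3]; return q[:2]/q[2]
def two(f1,u1,f2,u2):
    P=[f["mtx"]@f["camera_from_world"][:3] for f in(f1,f2)]
    X=cv2.triangulatePoints(P[0],P[1],np.array(u1,float).reshape(2,1),np.array(u2,float).reshape(2,1));return (X[:3]/X[3]).ravel()
RNG=dict(orange=((8,180,120),(16,255,255)),green=((50,120,60),(85,255,255)),blue=((105,150,60),(125,255,255)),red=((0,190,80),(4,255,255)))
def blobs(f,c,amin=25):
    h=cv2.cvtColor(f["pixels"],cv2.COLOR_BGR2HSV);m=cv2.inRange(h,*RNG[c])
    if c=="red": m|=cv2.inRange(h,(174,190,80),(180,255,255))
    n,l,s,ce=cv2.connectedComponentsWithStats(m)
    return [(ce[i].round(1),int(s[i,4]),(l==i).astype(np.uint8)) for i in range(1,n) if s[i,4]>=amin]
E
python3 - <<'E'
from h import *
t=imaging.grab_frame("top");s=imaging.grab_frame("side")
for n,f in(("top",t),("side",s)):
    for c in RNG:
        for ce,a,m in blobs(f,c):
            cs=cv2.findContours(m,0,2)[0]
            print(n,c,ce,a,"z21",plane(f,ce,.021).round(4),"z82",plane(f,ce,.082).round(4),cv2.minAreaRect(cs[0]))
for n,f,b in(("top",t,(190,110,310,260)),("side",s,(200,170,330,320))):
    x0,y0,x1,y1=b
    cv2.imwrite(f"pics/{n}z.png",cv2.resize(f["pixels"][y0:y1,x0:x1],None,fx=4 if n=='side' else 4,fy=4,interpolation=cv2.INTER_CUBIC)[:600])
E
```

```text
top orange [278.9 156.5] 316 z21 [ 0.6437 -0.0322  0.021 ] z82 [ 0.6341 -0.0319  0.082 ] ((278.9054260253906, 156.56756591796875), (14.467110633850098, 21.53626823425293), 9.462322235107422)
top green [176.6 140.7] 300 z21 [0.6762 0.1439 0.021 ] z82 [0.664  0.1306 0.082 ] ((176.497314453125, 140.68380737304688), (14.08862018585205, 21.262897491455078), 8.972626686096191)
top green [ 43.2 316.7] 638 z21 [0.3816 0.3738 0.021 ] z82 [0.3922 0.3428 0.082 ] ((43.250003814697266, 316.75), (32.5023307800293, 20.823219299316406), 5.19442892074585)
top blue [343.8 166.5] 296 z21 [ 0.6233 -0.1433  0.021 ] z82 [ 0.6153 -0.1345  0.082 ] ((343.7745361328125, 166.46531677246094), (13.98926067352295, 21.059921264648438), 8.746162414550781)
top blue [224.9 232.9] 221 z21 [0.5149 0.0635 0.021 ] z82 [0.5152 0.0564 0.082 ] ((224.989990234375, 233.07000732421875), (10.74802303314209, 21.07178497314453), 8.130102157592773)
top red [228.9 174.2] 366 z21 [0.6154 0.0546 0.021 ] z82 [0.608  0.0482 0.082 ] ((228.5, 176.5), (29.0, 17.0), 90.0)
top red [485.5 261.7] 234 z21 [ 0.4544 -0.3774  0.021 ] z82 [ 0.4594
[... 14400 characters left out ...]
 8.833511352539062), 23.962491989135742)
side blue [289.  276.3] 860 z21 [0.5316 0.0246 0.021 ] z82 [0.5033 0.0841 0.082 ] ((288.9349060058594, 276.4971923828125), (25.28046417236328, 40.52693176269531), 2.4895529747009277)
side red [373.4  79. ] 129 z21 [ 0.6801 -0.8054  0.021 ] z82 [ 0.6314 -0.6322  0.082 ] ((373.5, 79.0), (10.0, 13.0), 90.0)
side red [415.8 169.1] 147 z21 [ 0.4498 -0.355   0.021 ] z82 [ 0.4327 -0.2435  0.082 ] ((415.63372802734375, 169.24522399902344), (7.581826210021973, 19.712745666503906), 61.38954162597656)
side red [235.8 206.7] 848 z21 [ 0.6861 -0.0859  0.021 ] z82 [ 0.6366 -0.0113  0.082 ] ((237.0, 211.0), (62.61309051513672, 18.973661422729492), 71.56504821777344)
```

View pics/topz.png

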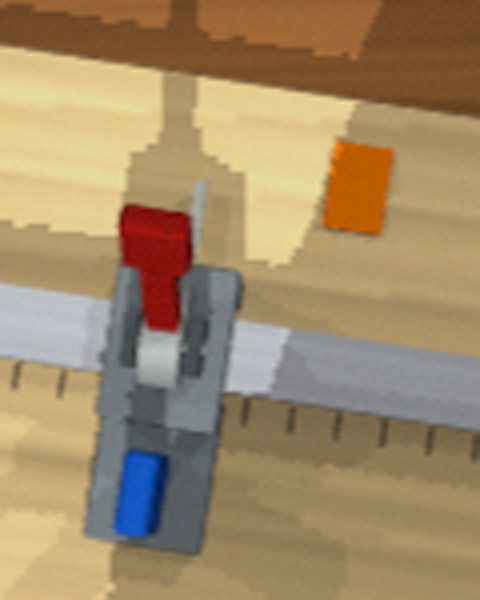

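View pics/sidez.png

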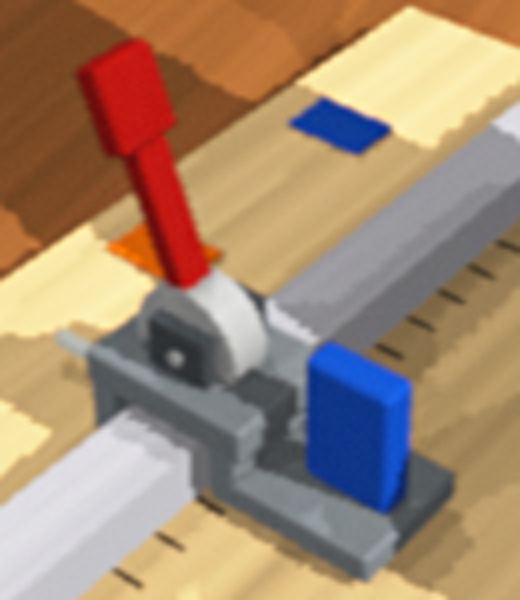

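```bash
cat >> h.py <<'E'
from scipy.spatial.transform import Rotation as Ro
YR=np.array([.1811,.9835,0]);XR=np.array([.9835,-.1811,0])
Rt=np.column_stack([YR,XR,[0,0,-1]])   # tool x=+y', y=+x', z down
def moveto(p,R=Rt,flip=False):
    s=r.state();R0=Ro.from_rotvec(s["orientation"]).as_matrix()
    if flip: R=R@np.diag([-1,-1,1])
    return ((R0.T@(np.asarray(p)-s["eef_pos"]))*1000).round(1), Ro.from_matrix(R0.T@R).as_rotvec().round(4)
E
python3 - <<'E'
from h import *
s=r.state();R0=Ro.from_rotvec(s["orientation"]).as_matrix();print(R0.round(3),s["joints"])
g=np.array([.515,.058,0])
for fl in(0,1): print(moveto(g+[0,0,.16],flip=fl))
f=imaging.grab_frame("wrist");T=f["camera_from_world"];c=-T[:3,:3].T@T[:3,3];print("cam in tool",R0.T@(c-s["eef_pos"]))
# fin top-face corners check
t=imaging.grab_frame("top");b=[b for b in blobs(t,"blue") if abs(b[0][1]-233)<5][0]
px=np.argwhere(b[2])[:,::-1]
w=np.array([plane(t,p,.082) for p in px]);print("y' extents",(w@YR).min(),(w@YR).max(),"x'",(w@XR).min(),(w@XR).max())
for z,nm in((.021,"orange"),):
    for ce,a,m in blobs(t,nm):
        w=plane(t,ce,z);print(nm,w@YR,w@XR)
E
```

```text
[[ 0.314 -0.949 -0.   ]
 [-0.949 -0.314  0.001]
 [-0.001  0.    -1.   ]] [ 1.1848445   0.53673344 -0.00442141  1.53835775  0.00259309  1.06730809
 -0.07119122]
(array([-542.8, -507.2,   78.7]), array([-1.0000e-03,  4.0000e-04, -2.6397e+00]))
(array([-542.8, -507.2,   78.7]), array([3.000e-04, 8.000e-04, 5.019e-01]))
cam in tool [ 0.00083963 -0.07463306 -0.14562718]
y' extents 0.1402377603154984 0.15712424796988955 x' 0.47961496052945274 0.5128323467413342
orange 0.08486483926360115 0.6387810983652399
```

>>> {"fn": "drive_tool", "kwargs": {
  "offset": [
    [-42,-39,3],
    [-84,-78,6],
    [-126,-117,9],
    [-168,-156,12],
    [-210,-195,15],
    [-252,-234,18],
    [-294,-273,21],
    [-336,-312,24],
    [-378,-351,27],
    [-420,-390,30],
    [-462,-429,30],
    [-504,-468,30]
  ],
  "turn": [
    [0,0,-0.12],
    [0,0,-0.24],
    [0,0,-0.36],
    [0,0,-0.48],
    [0,0,-0.6],
    [0,0,-0.72],
    [0,0,-0.84],
    [0,0,-0.96],
    [0,0,-1.08],
    [0,0,-1.2],
    [0,0,-1.32],
    [0,0,-1.44]
  ],
  "claw": [88,88,88,88,88,88,88,88,88,88,88,88]
}}

```text
time: 1.35
eef_pos: [0.4122, -0.1611, 0.2143]
orientation: [3.126, 0.305, 0.001]
contact_force: [0.6, -0.3, -0.9]
opening: 0.0879
```

```bash
python3 - <<'E'
from h import *
print(moveto([.5152,.0587,.16]),r.state()["joints"])
E
```

```text
(array([ 143.5, -195.7,   54.3]), array([ 6.0000e-04, -1.0000e-04, -1.1942e+00])) [ 0.71998121  0.25819882 -0.51304212  2.06298681  0.16658023  0.85882854
  0.30633679]
```

>>> {"fn": "drive_tool", "kwargs": {
  "offset": [
    [24,-33,5],
    [48,-65,10],
    [72,-98,15],
    [96,-130,20],
    [120,-163,25],
    [143.5,-195.7,30],
    [143.5,-195.7,35],
    [143.5,-195.7,40],
    [143.5,-195.7,45],
    [143.5,-195.7,50],
    [143.5,-195.7,54],
    [143.5,-195.7,54]
  ],
  "turn": [
    [0,0,-0.11],
    [0,0,-0.22],
    [0,0,-0.33],
    [0,0,-0.44],
    [0,0,-0.55],
    [0,0,-0.66],
    [0,0,-0.77],
    [0,0,-0.88],
    [0,0,-0.99],
    [0,0,-1.1],
    [0,0,-1.194],
    [0,0,-1.194]
  ],
  "claw": [88,88,88,88,88,88,88,88,88,88,88,88]
}}

```text
time: 2.35
eef_pos: [0.5147, 0.0583, 0.1595]
orientation: [-2.411, -2.013, 0.001]
contact_force: [-0.1, 0.3, -0.6]
opening: 0.0879
```

```bash
python3 - <<'E'
from h import *
print(moveto([.5152,.0587,.043]),r.state()["joints"])
for n in("side","wrist"):
    f=imaging.grab_frame(n);cv2.imwrite(f"pics/{n}1.png",f["pixels"])
E
```

```text
(array([  0.5,   0.5, 116.5]), array([-0.0009,  0.0004,  0.0027])) [ 0.40340418  0.54635682 -0.77933733  1.91738863  0.49350945  0.87998238
  0.76318538]
```

View pics/side1.png

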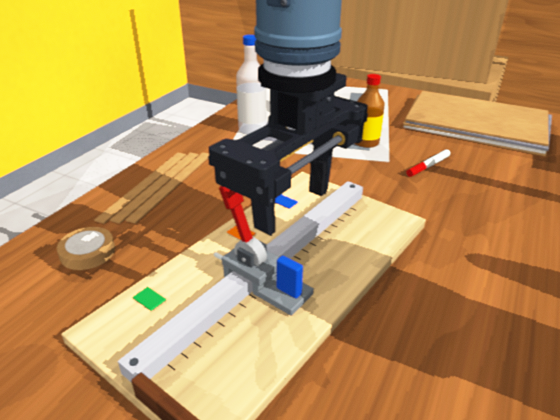

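View pics/wrist1.png

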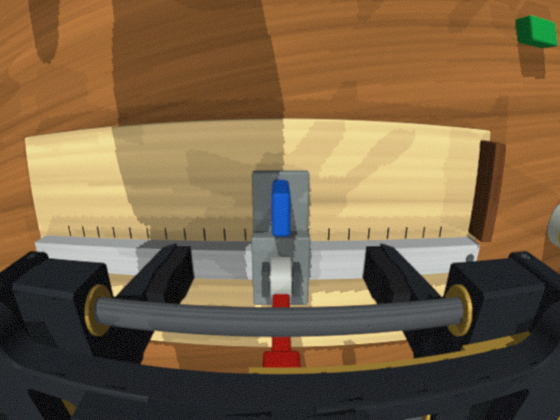

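The jaws straddle the fin, centred on the wrist view (fin at (281,207)). Descending and closing.

>>> {"fn": "drive_tool", "kwargs": {
  "offset": [
    [0,0,20],
    [0,0,40],
    [0,0,60],
    [0,0,75],
    [0,0,88],
    [0,0,98],
    [0,0,106],
    [0,0,112],
    [0.5,0.5,116],
    [0.5,0.5,116]
  ],
  "turn": [
    [0,0,0],
    [0,0,0],
    [0,0,0],
    [0,0,0],
    [0,0,0],
    [0,0,0],
    [0,0,0],
    [0,0,0],
    [0,0,0],
    [0,0,0]
  ],
  "claw": [80,70,60,50,45,40,40,40,40,40],
  "grip_force": 15
}}

```text
time: 3.28
eef_pos: [0.5158, 0.059, 0.0439]
orientation: [-2.418, -2.006, 0.0]
contact_force: [-0.2, 0.0, -0.7]
opening: 0.0398
```

>>> {"fn": "drive_tool", "kwargs": {
  "offset": [
    [0,0,0],
    [0,0,0],
    [0,0,0],
    [0,0,0],
    [0,0,0],
    [0,0,0],
    [0,0,0],
    [0,0,0]
  ],
  "turn": [
    [0,0,0],
    [0,0,0],
    [0,0,0],
    [0,0,0],
    [0,0,0],
    [0,0,0],
    [0,0,0],
    [0,0,0]
  ],
  "claw": [30,20,10,8,8,8,8,8],
  "grip_force": 15
}}

```text
time: 3.95
eef_pos: [0.5161, 0.0593, 0.0443]
orientation: [2.418, 2.006, 0.001]
contact_force: [-0.2, 1.1, 4.6]
opening: 0.0138
```

```bash
python3 - <<'E'
from h import *
s=r.state();print(s["eef_pos"],s["eef_pos"]@YR,s["eef_pos"]@XR,s["opening"],s["contact_force"],s["joints"])
t=imaging.grab_frame("top");cv2.imwrite("pics/top2.png",t["pixels"])
E
```

```text
[0.51614615 0.05930274 0.04429442] 0.15179830843248063 0.49689001143815054 0.013782438737816894 [-0.18040062  1.0711544   4.57598709] [ 0.28657272  0.71884123 -0.63292791  1.96611928  0.672153    0.67576278
  0.61194758]
```

View pics/top2.png

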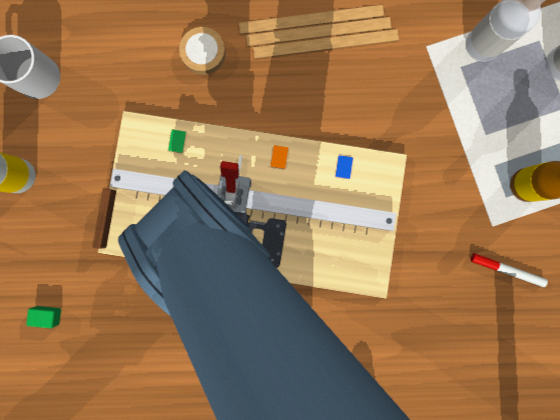

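Fin gripped (13.8 mm). Sliding −67 mm along the rail.

>>> {"fn": "drive_tool", "kwargs": {
  "offset": [
    [-5,0,0],
    [-11,0,0],
    [-18,0,0],
    [-25,0,0],
    [-32,0,0],
    [-39,0,0],
    [-46,0,0],
    [-53,0,0],
    [-59,0,0],
    [-63,0,0],
    [-66,0,0],
    [-67,0,0]
  ],
  "turn": [
    [0,0,0],
    [0,0,0],
    [0,0,0],
    [0,0,0],
    [0,0,0],
    [0,0,0],
    [0,0,0],
    [0,0,0],
    [0,0,0],
    [0,0,0],
    [0,0,0],
    [0,0,0]
  ],
  "claw": [8,8,8,8,8,8,8,8,8,8,8,8]
}}

```text
time: 5.0
eef_pos: [0.5039, -0.0072, 0.0443]
orientation: [2.418, 2.005, 0.001]
contact_force: [2.4, 1.7, -0.6]
opening: 0.0139
```

```bash
python3 - <<'E'
from h import *
s=r.state();print(s["eef_pos"],s["eef_pos"]@YR,s["eef_pos"]@XR,s["opening"],s["contact_force"])
t=imaging.grab_frame("top");cv2.imwrite("pics/top3.png",t["pixels"])
cv2.imwrite("pics/top3z.png",cv2.resize(t["pixels"][120:240,230:350],None,fx=5,fy=5,interpolation=cv2.INTER_CUBIC))
E
```

```text
[ 0.50386897 -0.00717755  0.044307  ] 0.08419155210035865 0.49685498395106253 0.013895313355616086 [ 2.35534415  1.66716264 -0.57893574]
```

View pics/top3z.png

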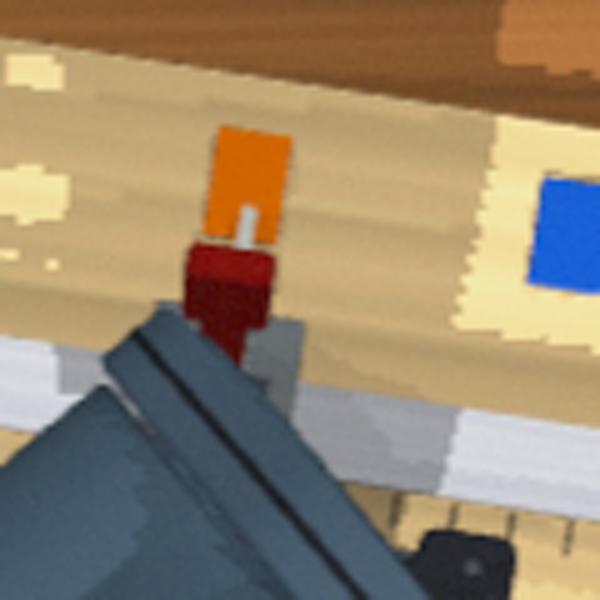

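The white pointer's tip (crop 249,208) lies on the orange tab, about 0.7 mm past the centre line. I'll nudge it back, release and rise.

>>> {"fn": "drive_tool", "kwargs": {
  "offset": [
    [0.8,0,0],
    [0.8,0,0],
    [0.8,0,0],
    [0.8,0,0],
    [0.8,0,0],
    [0.8,0,0],
    [0.8,0,0],
    [0.8,0,0]
  ],
  "turn": [
    [0,0,0],
    [0,0,0],
    [0,0,0],
    [0,0,0],
    [0,0,0],
    [0,0,0],
    [0,0,0],
    [0,0,0]
  ],
  "claw": [8,8,8,20,30,40,40,40]
}}

```text
time: 5.72
eef_pos: [0.5037, -0.0063, 0.0441]
orientation: [2.418, 2.005, 0.0]
contact_force: [-0.1, -0.3, 0.0]
opening: 0.0399
```

>>> {"fn": "drive_tool", "kwargs": {
  "offset": [
    [0,0,-10],
    [0,0,-25],
    [0,0,-45],
    [0,-5,-70],
    [0,-10,-95],
    [0,-10,-115],
    [0,-10,-125],
    [0,-10,-125]
  ],
  "turn": [
    [0,0,0],
    [0,0,0],
    [0,0,0],
    [0,0,0],
    [0,0,0],
    [0,0,0],
    [0,0,0],
    [0,0,0]
  ],
  "claw": [40,40,40,20,0,0,0,0]
}}

```text
time: 6.38
eef_pos: [0.4952, -0.0043, 0.1714]
orientation: [2.416, 2.003, 0.004]
contact_force: [0.0, -0.7, -1.2]
opening: 0.0088
```

```bash
python3 - <<'E'
from h import *
s=r.state();p=s["eef_pos"];print(s["time"],p,p@YR,p@XR,s["opening"],s["contact_force"],s["joints"])
f=imaging.grab_frame("side");cv2.imwrite("pics/side4.png",f["pixels"])
t=imaging.grab_frame("top")
cv2.imwrite("pics/top4z.png",cv2.resize(t["pixels"][120:240,230:350],None,fx=5,fy=5,interpolation=cv2.INTER_CUBIC))
E
```

```text
6.3833 [ 0.49522079 -0.00431332  0.17139038] 0.08544233183354702 0.487830787076658 0.008796669105873338 [ 0.02555854 -0.68886415 -1.21412148] [ 0.55988772  0.49279805 -0.80784653  1.96802165  0.46588008  0.86985092
  0.88780111]
```

View pics/side4.png

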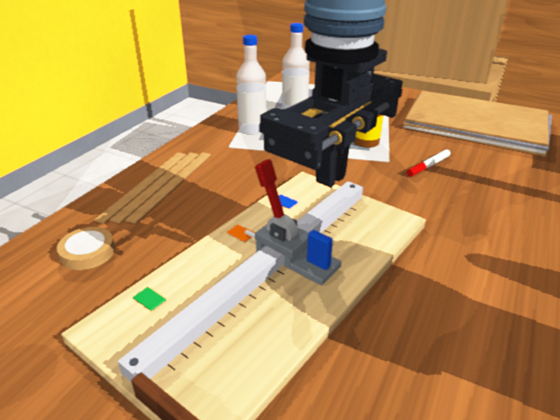

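View pics/top4z.png

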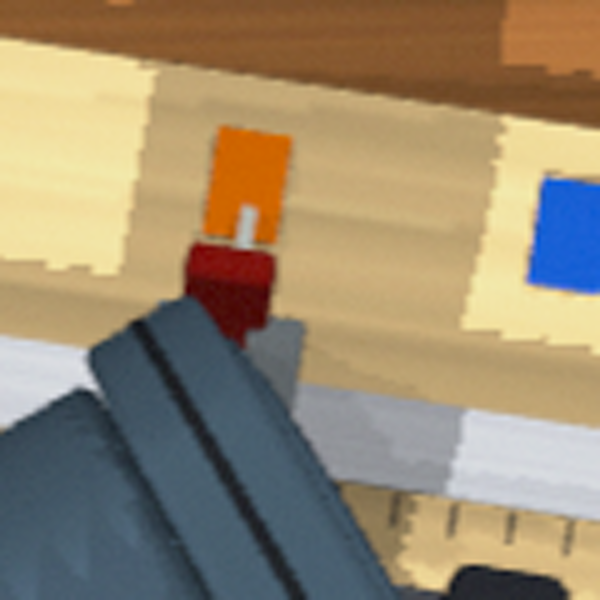

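```bash
cat >> h.py <<'E'
HX,HZ,YP=.5585,.064,.085
def press(th,s=.088,back=.009,up=0.):
    x=HX+s*np.cos(th)-.006*np.sin(th)-back; z=HZ+s*np.sin(th)+.006*np.cos(th)+up
    return x*XR+YP*YR+np.array([0,0,z])
E
python3 - <<'E'
from h import *
t=imaging.grab_frame("top")
for ce,a,m in blobs(t,"red"):
    if ce[0]<350:
        w=plane(t,ce,.14);print(ce,a,"lever y' x'",w@YR,w@XR)
s=imaging.grab_frame("side")
for ce,a,m in blobs(s,"red"):
    if 200<ce[0]<330:
        px=np.argwhere(m)[:,::-1];print(ce,a,px.min(0),px.max(0))
for th in(1.2,0): print(th,"proj flare mid side",proj(s,press(th,.086,0)),"top",proj(t,press(th,.086,0)))
print("pre",moveto(press(1.2,back=.022)))
E
```

```text
[275.8 173. ] 120 lever y' x' 0.08275350798154966 0.5956394291983486
[269.3 184.7] 655 [256 160] [282 216]
1.2 proj flare mid side [267.44120844 172.47747665] top [272.99920047 180.06289276]
0 proj flare mid side [236.63958509 203.80112571] top [279.37569886 148.35098573]
pre (array([ 0.5, 77.1, 19.7]), array([-0.0017,  0.0004, -0.004 ]))
```

>>> {"fn": "drive_tool", "kwargs": {
  "offset": [
    [0,15,4],
    [0,30,8],
    [0,45,12],
    [0,57,16],
    [0,67,18],
    [0,74,20],
    [0,77,20],
    [0,77,20]
  ],
  "turn": [
    [0,0,0],
    [0,0,0],
    [0,0,0],
    [0,0,0],
    [0,0,0],
    [0,0,0],
    [0,0,0],
    [0,0,0]
  ],
  "claw": [0,0,0,0,0,0,0,0]
}}

```text
time: 7.25
eef_pos: [0.5688, -0.0187, 0.1474]
orientation: [-2.417, -2.004, 0.003]
contact_force: [0.2, 0.6, 0.1]
opening: 0.0003
```

```bash
python3 - <<'E'
from h import *
f=imaging.grab_frame("side");cv2.imwrite("pics/side5.png",cv2.resize(f["pixels"][60:300,160:420],None,fx=2.3,fy=2.3))
s=r.state();print(s["opening"],s["contact_force"],s["joints"])
for th in (1.2,1.1,1.0,.9,.8,.7,.6,.5,.4,.3,.2,.1,.0): print(th,*moveto(press(th,back=.009)))
E
```

```text
0.00039474933912526857 [ 0.00115285 -0.29135574 -0.33566479] [ 0.49681823  0.63650012 -0.74360725  1.79587003  0.52871062  0.92185412
  0.90448207]
1.2 [ 0.4 13.4 -0.6] [-0.0023  0.0002 -0.0038]
1.1 [ 0.4 21.7  2.4] [-0.0023  0.0002 -0.0038]
1.0 [ 0.5 29.6  6.3] [-0.0023  0.0002 -0.0038]
0.9 [ 0.5 37.1 10.9] [-0.0023  0.0002 -0.0038]
0.8 [ 0.5 44.1 16.2] [-0.0023  0.0002 -0.0038]
0.7 [ 0.6 50.6 22.2] [-0.0023  0.0002 -0.0038]
0.6 [ 0.6 56.4 28.9] [-0.0023  0.0002 -0.0038]
0.5 [ 0.6 61.5 36. ] [-0.0023  0.0002 -0.0038]
0.4 [ 0.6 65.9 43.7] [-0.0023  0.0002 -0.0038]
0.3 [ 0.6 69.5 51.7] [-0.0023  0.0002 -0.0038]
0.2 [ 0.6 72.3 60.1] [-0.0023  0.0002 -0.0038]
0.1 [ 0.7 74.2 68.7] [-0.0023  0.0002 -0.0038]
0.0 [ 0.7 75.3 77.5] [-0.0023  0.0002 -0.0038]
```

View pics/side5.png

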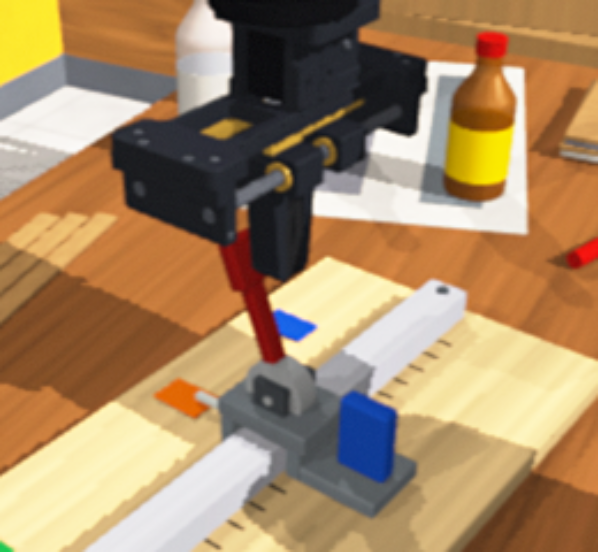

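The closed fingers stand on the fin side of the lever's flared end, not yet touching. Pressing along the arc to about 0.4 rad first.

>>> {"fn": "drive_tool", "kwargs": {
  "offset": [
    [0,8,0],
    [0,13,0],
    [0,17.5,1],
    [0,21.5,2.5],
    [0,29.5,6],
    [0,37,11],
    [0,44,16],
    [0,50.5,22],
    [0,56.5,29],
    [0,61.5,36],
    [0,66,43.5],
    [0,66,43.5]
  ],
  "turn": [
    [0,0,0],
    [0,0,0],
    [0,0,0],
    [0,0,0],
    [0,0,0],
    [0,0,0],
    [0,0,0],
    [0,0,0],
    [0,0,0],
    [0,0,0],
    [0,0,0],
    [0,0,0]
  ],
  "claw": [0,0,0,0,0,0,0,0,0,0,0,0]
}}

```text
time: 8.3
eef_pos: [0.6336, -0.0309, 0.1025]
orientation: [-2.416, -2.004, 0.003]
contact_force: [-0.1, 0.2, 1.4]
opening: 0.0006
```

```bash
python3 - <<'E'
from h import *
f=imaging.grab_frame("side");cv2.imwrite("pics/side6.png",cv2.resize(f["pixels"][60:300,160:420],None,fx=2.3,fy=2.3))
s=r.state();print(s["opening"],s["contact_force"],s["joints"])
for th in (.4,.3,.2,.1,.0): print(th,*moveto(press(th,back=.009)))
E
```

```text
0.0009265042549499253 [-0.16926741  0.04750862  0.19403527] [ 0.43781033  0.78367484 -0.68392222  1.64081701  0.58660169  0.93508493
  0.9219084 ]
0.4 [ 0.6 -0.4 -0.7] [-0.0025 -0.     -0.0039]
0.3 [0.6 3.2 7.4] [-0.0025 -0.     -0.0039]
0.2 [ 0.6  6.  15.8] [-0.0025 -0.     -0.0039]
0.1 [ 0.6  7.9 24.4] [-0.0025 -0.     -0.0039]
0.0 [ 0.6  9.  33.1] [-0.0025 -0.     -0.0039]
```

View pics/side6.png

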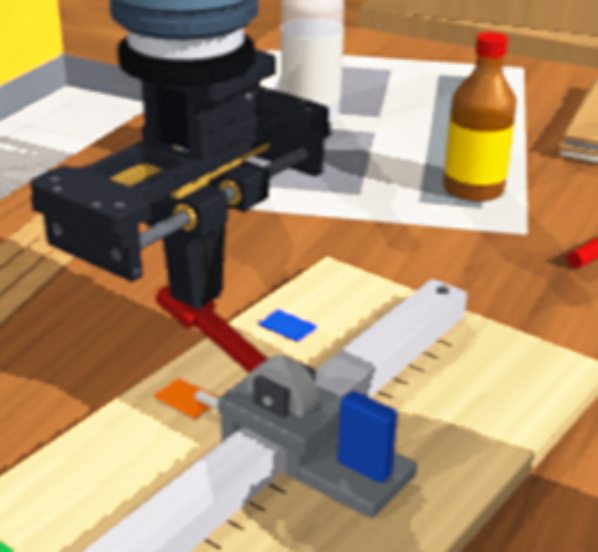

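Lever is following. Press the rest of the way, a few mm below the flat position.

>>> {"fn": "drive_tool", "kwargs": {
  "offset": [
    [0,2,4],
    [0,3.5,8],
    [0,5,12],
    [0,6,16],
    [0,7,20],
    [0,8,24],
    [0,8.5,28],
    [0,9,31],
    [0,9,33],
    [0,9,35],
    [0,9,36],
    [0,9,36]
  ],
  "turn": [
    [0,0,0],
    [0,0,0],
    [0,0,0],
    [0,0,0],
    [0,0,0],
    [0,0,0],
    [0,0,0],
    [0,0,0],
    [0,0,0],
    [0,0,0],
    [0,0,0],
    [0,0,0]
  ],
  "claw": [0,0,0,0,0,0,0,0,0,0,0,0]
}}

```text
time: 9.35
eef_pos: [0.643, -0.0323, 0.0699]
orientation: [-2.418, -2.005, 0.002]
contact_force: [-8.2, -0.7, 22.8]
opening: 0.0003
```

```bash
python3 - <<'E'
from h import *
f=imaging.grab_frame("side");cv2.imwrite("pics/side7.png",cv2.resize(f["pixels"][60:300,160:420],None,fx=2.3,fy=2.3))
s=r.state();print(s["eef_pos"],s["contact_force"])
E
```

```text
[ 0.64301042 -0.03228185  0.06988761] [-8.60058784 -0.85527775 22.524501  ]
```

View pics/side7.png

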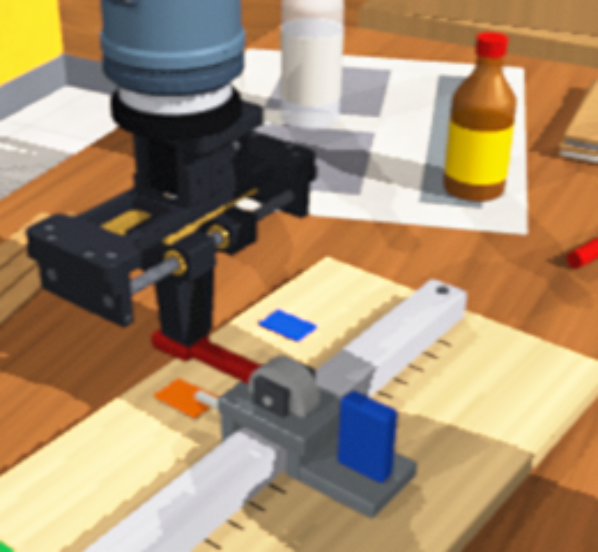

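TCP height 69.9 mm (flat = 70 mm) with 22 N: it's at the end stop. Rising clear and checking.

>>> {"fn": "drive_tool", "kwargs": {
  "offset": [
    [0,0,-5],
    [0,0,-15],
    [0,0,-30],
    [0,-20,-50],
    [0,-50,-75],
    [0,-85,-100],
    [0,-120,-110],
    [0,-150,-115],
    [0,-170,-115],
    [0,-180,-115],
    [0,-180,-115],
    [0,-180,-115]
  ],
  "turn": [
    [0,0,0],
    [0,0,0],
    [0,0,0],
    [0,0,0],
    [0,0,0],
    [0,0,0],
    [0,0,0],
    [0,0,0],
    [0,0,0],
    [0,0,0],
    [0,0,0],
    [0,0,0]
  ],
  "claw": [0,0,0,0,0,0,0,0,0,0,0,0]
}}

```text
time: 10.4
eef_pos: [0.4673, 0.0007, 0.1855]
orientation: [2.418, 2.004, -0.0]
contact_force: [-0.5, -0.3, -0.4]
opening: 0.0004
```

```bash
python3 - <<'E'
from h import *
f=imaging.grab_frame("side");cv2.imwrite("pics/side8.png",cv2.resize(f["pixels"][120:320,160:420],None,fx=3,fy=3,interpolation=2))
t=imaging.grab_frame("top")
cv2.imwrite("pics/top8z.png",cv2.resize(t["pixels"][120:240,210:350],None,fx=5,fy=5,interpolation=2))
s=r.state();print(s["eef_pos"],s["contact_force"],np.abs(s["qd"]).max())
for n,g in(("top",t),("side",f)):
    print(n,"flat flare mid expected",proj(g,press(0,.086,0)),"end edges",proj(g,press(0,.102,0)))
    for ce,a,m in blobs(g,"red"):
        if 200<ce[0]<330: px=np.argwhere(m)[:,::-1];print(n,ce,a,px.min(0),px.max(0))
ce=[b for b in blobs(t,"orange") if b[1]<400 and 130<b[0][1]<180];print([(c[0],c[1]) for c in ce])
E
```

```text
[0.46784101 0.00084848 0.18522597] [ 0.73708836  1.0614285  -0.20366958] 0.009726728642090347
top flat flare mid expected [279.37569886 148.35098573] end edges [280.89968564 138.68338184]
top [279.2 160.2] 496 [272 140] [289 188]
side flat flare mid expected [236.63958509 203.80112571] end edges [228.81540943 200.14904764]
side [246.4 211.3] 480 [226 199] [271 225]
[(array([272.8, 162.1]), 36)]
```

View pics/side8.png

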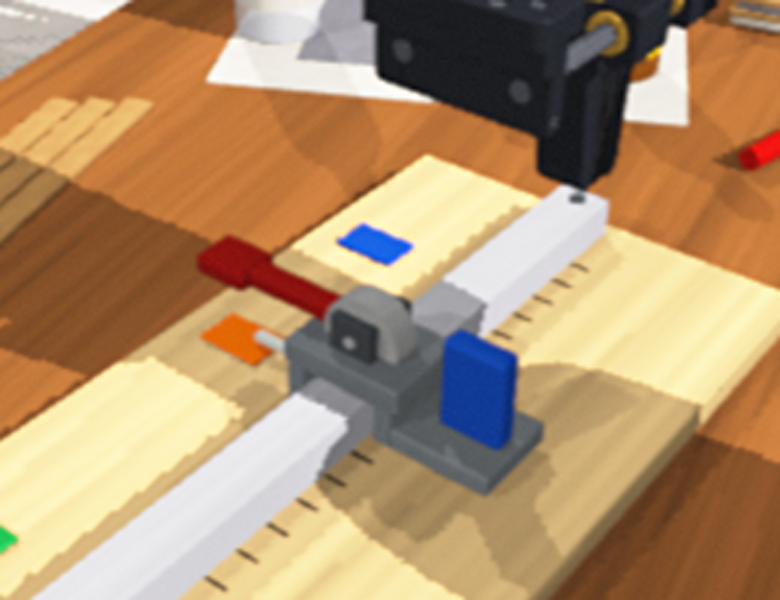

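View pics/top8z.png

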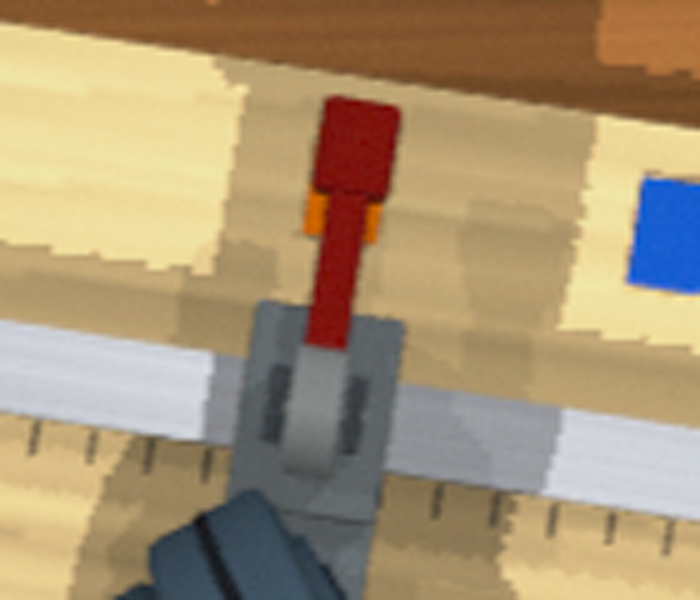

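```bash
python3 - <<'E'
from h import *
a=dict(pixels=cv2.imread("pics/side4.png"));b=imaging.grab_frame("side")
for f in(a,b): print([(c[0],c[1]) for c in blobs(f,"blue") if 300<c[0][0]<340])
s=r.state();print(s["time"],s["contact_force"])
r.sign_off()
E
```

```text
[(array([318.9, 249.5]), 772)]
[(array([318.9, 249.5]), 771)]
10.55 [-0.33661127 -0.11324581  0.41817861]
the job is handed in; nothing more can be done
```

I slid the stop about 66 mm along the rail until its white pointer lay on the orange tab. Then I released it, pressed the red lever down flat, backed the arm clear and handed the job in at 10.6 s of the 51 s allowed.

- **Pointer:** just before locking, the top view put the pointer within about 1 mm of the tab's centre line. In the final top view the lever hides it. The side view still shows it on the tab, and the fin's centre there is at the same pixel position as before the lever was pressed.
- **Lever:** at the end of the press the fingertips were at 69.9 mm (flat is 70 mm) with about 22 N, so the lever was on its end stop. After the arm withdrew, the lever's end was within about 1 to 3 pixels of where it should be when flat, in both views.
- **Robot clear:** nothing was touching the tool at hand-in, and the force reading was below 1 N.

None of the checks failed or disagreed.

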